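# Present the valve-ball tray at the welded tank

### The job

The valve kit is out and its drawer was left open: first push the kit drawer fully home until its catch seats. Then lift the kit tray by its upright grip, keeping it level so that the loose steel ball stays in its pocket, and carry it to the aluminium tank. Finish while still holding the tray in the gripper, level and still, with the ball pocket about 80 mm above the round port on top of the tank; do not put it down, and leave the spray can, the fitting and the spanner where they are.

Things in the scene. Friction and masses are not known exactly. Their poses are not given: they have to be found in the camera images.
- cab: Fixed dark steel drawer unit, 200 deep (x) x 160 wide (y) x 100 mm high, standing on the bench left or right of the middle. Origin at the centre of its underside (drawer shut); z up; its front, with the single aluminium drawer front, looks along its own -x. Its top is 100 mm above the bench.
- cab_drawer0 (a joint): How far the drawer is open, m: 0 is fully home, 0.13 the farthest. It opens along the unit's -x and starts 0.06 to 0.12 open. It drags with about 1 N; between 13 and 6 mm open a spring catch resists with about 4 N, and below 6 mm the catch draws it in and holds it.
- cab_drawer0_handle (a point): Middle of the drawer's bar handle, on the bar's axis: a round bar 11 mm thick and 80 mm long along the unit's y, 35 mm in front of the drawer front and 62 mm above the bench. It moves with the drawer; its axes are those of the unit.
- tray: Loose valve-kit tray, 250 g or so: a black plastic plate 160 (x) x 84 (y) x 10 mm thick lying on the bench, with the ball pocket towards its +x end, an upright aluminium grip in the middle and a fixed steel cone (34 mm across, 14 mm high) towards its -x end. Origin at the centre of its underside, z up.
- tray_grip (a point): Point to grip: 40 mm above the tray's underside, in the upright grip, a plate 30 long (tray x), 12 thick (tray y) and 60 mm high from the tray's underside (50 mm above the deck). The deck is 30 mm below this point. Axes are those of the tray; pinch across y, from above.
- tray_pocket (a point): Centre of the floor of the round ball pocket: 50 mm along the tray's +x from its origin, 6 mm above the underside. The pocket is 35 mm across and 4 mm deep; axes are those of the tray.
- ball_center (a point): Centre of the loose steel ball, 24 mm in diameter, 57 g, which can roll about in the pocket and rolls out over the rim when the tray is tipped far.
- tank: Fixed welded aluminium tank, 260 (x) x 200 (y) x 85 mm high, on the other side of the bench from the drawer unit. Origin at the centre of its underside, z up; two round steel stubs stick out 14 mm from its -x face.
- tank_port (a point): Centre of the mouth of the round port on top of the tank: an upright collar 48 mm across outside, 32 mm inside, 20 mm high; the mouth lies 105 mm above the bench and 90 mm along the tank's -x from its middle. Axes are those of the tank, z up.
- spray: Bystander: spray can, 60 mm across and 130 mm high, standing at the far side. Origin at the centre of its underside.
- fitting: Bystander: steel pipe fitting, 40 mm across and 36 mm high, standing beyond the tray. Origin at the centre of its underside.
- spanner: Bystander: steel spanner, 150 mm long, lying flat on the bench nearer the robot than the tray. Origin near its middle, its x axis along its length.
Mind the look-alikes: they are no part of the job. Leave any green look-alike of the tray alone.

How it is judged:
By the outcome, as a careful person would: the job done as asked, in the order asked, and still so for the second after the job is handed in, while the arm keeps its last pose, push and grip.
It also fails if it takes over 58 s, if anything falls off the work surface, if the arm or the gripper's body presses on something with over 40 N, if the wrist force passes 120 N, or if a joint passes its speed limit or range.

### The arm

A 7-joint arm with a two-finger parallel gripper is mounted at the origin on the work surface. World frame = base frame: x ahead of the robot, y to its left, z up, the work surface at z = 0. Lengths are in mm, angles in rad, forces in N, time in s.
With the tool pointing down it reaches from about 425 to 825 mm from the base axis. Payload 3.6 kg.
Tool frame: the origin (TCP) lies between the finger pads; the fingertips stand 25 mm ahead of it and the grasp point (between the pads) lies 6 mm ahead of it; z points along the fingers, y is the line along which they close (so a half turn about z gives the same grasp; the last joint's range is limited). The gripper opens to 85 mm and grips with 20 to 120 N. Pads are 22 mm wide; open, the fingers measure 114 mm over their backs; the gripper's body (76 mm by 85 mm) begins 54 mm behind the grasp point. The pads swing forward as they close: fully open they stand 13 mm farther back than shut.
Start: joints at [1.3, 0.615, -0.013, 1.423, 0.008, 1.103, -0.04], TCP at [157.549, -630.589, 256.297] pointing down, gripper open.
Joint ranges: [-3.12, 3.12], [-0.3, 2.06], [-1.34, 1.32], [0.26, 2.42], [-1.36, 4.5], [0.01, 1.98], [-2.84, 2.84]. Speed limits (rad/s): [2.79, 2.79, 3.14, 3.14, 3.14, 3.14, 3.14].

### API

Orientations are given as a 3x3 rotation matrix whose columns are the frame's x, y, z axes.
In Python, from station import arm gives the robot as it stands.
- The arm moves only by the shell command python3 -m creep 'ROWS'. ROWS is JSON, a list of rows, each a list of 7 numbers: the turn, a rotation vector about the tool's x, y, z in rad, then the shift along the tool's x, y, z in cm, then the finger opening in cm, from 0 to 8.54. In form: [[ax, ay, az, x, y, z, fingers], ...]. A call has 1 to 12 rows; each row is the pose to reach, as a shift and turn from the pose commanded when the call began, along the tool's axes at that moment; what a row does not reach only later rows make up. A row lasts 1/8 s, in which the tool goes at most 62.5 mm and 10.7 degrees, less where a joint would pass 70% of its speed; a pose out of reach is approached as far as the arm can. A call with a gripper value outside its range is refused whole. The fingers move at their own pace and stop on an object; the grip force is fixed at half the most. Time passes only in rows, so rows that repeat a pose let the fingers close. It gives the time, the measured TCP pose, the force, the opening and the grip force at its end, in the units of the state.
- arm.state(): the state, without advancing time (a new reading comes with each control period).
- arm.snapshot(name): name is "scene" or "top" or "wrist"; returns (picture, depth): 384x512x3 uint8, red, green, blue; 384x512 float32, mm along the optical axis (not along the pixel's ray), 0 where there is no reading.
- arm.camera_model(name): a dict with "fov_y" (degrees; the focal length in pixels is half the picture's height over the tangent of half this angle, whatever the lens; pixels are square), "cx", "cy" (the principal point, pixels), "cam_to_world" (4x4, takes a point from camera to world coordinates); the wrist camera has in their place "T_tool_cam" (4x4, takes a point from camera to tool coordinates, whose origin is the TCP and whose axes are the flange's). Camera axes: x right, y down, z forward; pixel columns grow to the right and rows downward; lengths in mm; the calibration is good to about 2 mm. A picture is of the moment at which its call begins: read the wrist's pose just before it. camera_model takes no time and is no camera call.
- arm.sign_off(): hands the job in; it is judged then, once.
Trained networks look in the newest picture that a camera, given by its name, has taken for a name from the list of things; names that differ only in an ending like _2 or _b are one class to them, and where a whole thing is asked for, a point or a joint stands for the part that bears it (a point fixed in the world has none). Each returns a list of dicts, best first, with "p" (0 to 1); they miss things now and then, are a little off and sometimes report something else, mostly with a low value. They report only what shows in the picture. A call takes as long as a camera call. They do not tell look-alikes from the thing itself.
- arm.boxes_of(target, camera): "location" ([x, y, z] in mm, in the coordinates of the camera as it stood for that picture, good to about 4 mm: the middle of the surface that is visible of it).
- arm.tip_of(target, camera): "location" ([x, y, z] in mm, in the coordinates of the camera as it stood for that picture, good to about 4 mm: a listed point, or the origin of a listed thing).
The state is a dict: "time_s": time; "joints": joint angles; "joint_velocities": joint speeds; "tau": joint torques, N m; "eef_pos": TCP position; "tcp_rot": TCP orientation; "contact_force": force on the tool from outside, world axes, zero at the start; "moment": the same for the moment, N m; "width": finger opening in mm; "gripper_force": force on a finger pad.
Only numpy, scipy, OpenCV 4.12 (cv2) and the standard library are available. Lean on these libraries where they do the work, as an engineer would, in place of code of your own. Each camera call takes 0.05 s, during which the arm holds its last target. There are 200 camera calls.

## Working session

There is one attempt and no reset: what is moved stays moved. The work goes in short steps, Python scripts to look and compute and a shell command to move; the robot and the scene stay as the last step left them, time stands still between calls to the robot, and variables do not carry over. Pictures are saved under pics/ and viewed, at most 10 in all, crops included, and the job is handed in when it is done.

```bash
mkdir -p pics; cat > h.py <<'E'
from station import arm
import numpy as np, cv2
def T(cam):
    m=arm.camera_model(cam)
    if 'cam_to_world' in m: return np.array(m['cam_to_world'])
    s=arm.state(); t=np.eye(4); t[:3,:3]=s['tcp_rot']; t[:3,3]=s['eef_pos']
    return t@np.array(m['T_tool_cam'])
def w(cam,p,M=None):
    M=T(cam) if M is None else M
    return (M@np.r_[p,1])[:3]
def px(cam,u,v,d,M=None):
    m=arm.camera_model(cam); f=192/np.tan(np.radians(m['fov_y'])/2)
    return w(cam,[(u-m['cx'])*d/f,(v-m['cy'])*d/f,d],M)
def uv(cam,p,M=None):
    m=arm.camera_model(cam); f=192/np.tan(np.radians(m['fov_y'])/2)
    q=np.linalg.inv(T(cam) if M is None else M)@np.r_[p,1]
    return (f*q[:2]/q[2]+[m['cx'],m['cy']]).round()
E
python3 - <<'E'
from h import *
np.set_printoptions(precision=1,suppress=True)
for c in ['scene','top']:
    p,d=arm.snapshot(c); cv2.imwrite(f'pics/{c}0.png',p[:,:,::-1]); np.save(f'pics/{c}0.npy',d)
    for t in ['cab','cab_drawer0_handle','tray','tray_grip','tray_pocket','ball_center','tank','tank_port','spray','fitting','spanner']:
        for r in arm.tip_of(t,c)[:3]: 
            q=w(c,r['location']); print(c,t,round(r['p'],2),q,uv(c,q))
s=arm.state(); print(s['time_s'],np.array(s['tcp_rot']),s['contact_force'])
E
```

```text
scene cab 0.81 [ 699.1 -267.1   -4.9] [224. 292.]
scene cab_drawer0_handle 0.93 [ 466.3 -265.4   63.2] [179. 213.]
scene cab_drawer0_handle 0.69 [787.6  14.8  -5.7] [342. 265.]
scene tray 0.81 [535.5 -23.9  -4.6] [271. 213.]
scene tray 0.65 [ 428.7 -442.3    1.3] [112. 248.]
scene tray 0.61 [ 216.9 -319.7    0.6] [130. 188.]
scene tray_grip 0.96 [388.3 238.1  36.4] [312. 148.]
scene tray_grip 0.94 [537.8 -28.1  40.2] [271. 202.]
scene tray_grip 0.88 [ 213.4 -318.6   37.8] [128. 177.]
scene tray_pocket 0.86 [ 396.3 -401.9    3.9] [123. 233.]
scene tray_pocket 0.82 [589.8 -29.2   1.9] [281. 223.]
scene tray_pocket 0.63 [ 238.2 -271.6    6.3] [148. 185.]
scene ball_center 0.57 [586.4 -24.4  11. ] [282. 219.]
scene tank 0.91 [709.  287.2  -0.2] [396. 206.]
scene tank 0.41 [ 468.5 -266.2   62.7] [179. 213.]
scene tank_port 0.64 [618.4 287.5 101.7] [379. 161.]
scene spray 0.94 [784.2  13.6  -0.8] [341. 263.]
scene spray 0.2 [711.2 285.5   3.8] [396. 206.]
scene fitting 0.54 [ 701.7 -267.8   -4.2] [224. 293.]
scene fitting 0.46 [694.7 -29.4   1.7] [305. 247.]
scene spanner 0.79 [368.6  41.4
[... 309 characters left out ...]
83. 253.]
top tray_grip 0.98 [539.3 -22.4  41.9] [249. 175.]
top tray_grip 0.96 [ 319.8 -121.8   38. ] [285. 253.]
top tray_grip 0.86 [396.4 239.4  41.4] [155. 225.]
top tray_pocket 0.89 [ 291.3 -161.9    7.5] [299. 263.]
top tray_pocket 0.74 [ 400.  -402.     9.9] [383. 224.]
top tray_pocket 0.63 [590.9 -26.6   6.7] [251. 160.]
top ball_center 0.43 [587.3 -23.   20.7] [249. 160.]
top tank 0.7 [713.6 290.4  -1.5] [146. 122.]
top tank_port 0.74 [623.4 290.  107.3] [135. 140.]
top spray 0.65 [788.7  16.9   1.1] [236.  97.]
top fitting 0.56 [705.9 -35.4   0.1] [254. 123.]
top spanner 0.62 [374.2  44.8   3.4] [226. 234.]
1.2 [[ 1.   0.2  0. ]
 [ 0.2 -1.   0. ]
 [ 0.  -0.  -1. ]] [ 0.4  0.2 -0.9]
```

```bash
python3 -c "
import cv2,numpy as np
a=cv2.imread('pics/scene0.png');b=cv2.imread('pics/top0.png')
cv2.imwrite('pics/both.png',cv2.resize(np.vstack([a,b]),(512,768))[:, :]) 
cv2.imwrite('pics/a.png',cv2.resize(b,(800,600)))"
```

```text
(no output)
```

View pics/scene0.png

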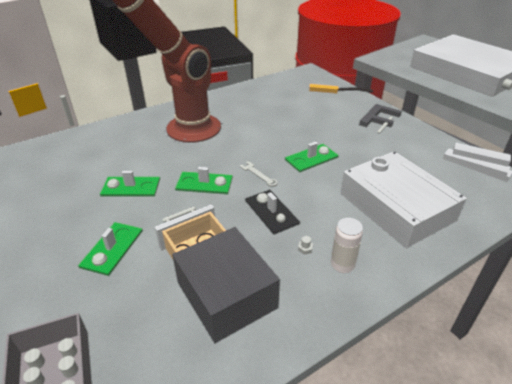

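View pics/a.png

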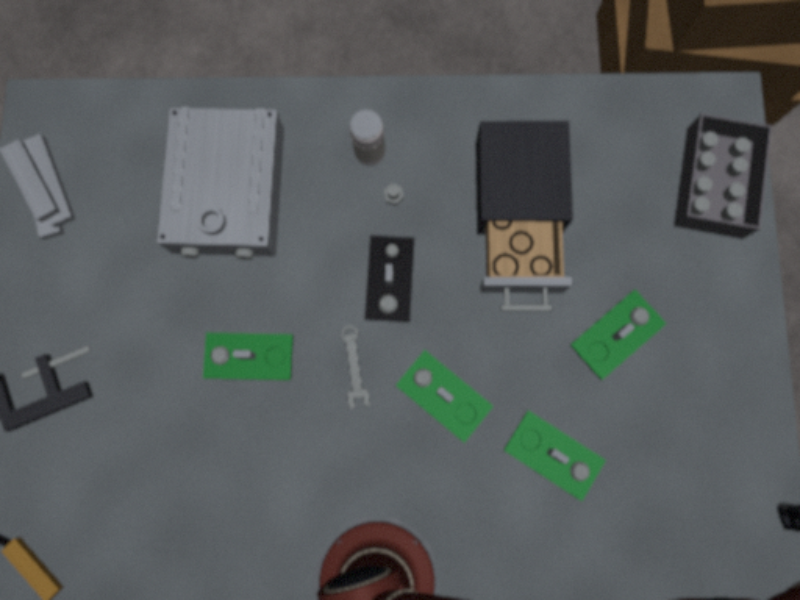

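Candidates (top view, 800 px): the black tray at (390,278) and four green look-alikes at (248,356), (445,395), (555,455) and (618,333). I choose the black one. It has the ball at its far end (392,250) and the cone at the near end (388,303). The drawer handle is at (526,308) and the tank port at (212,221). Next I'll get the yaws and a close crop.

```bash
python3 - <<'E'
from h import *
np.set_printoptions(precision=1,suppress=True)
d=np.load('pics/top0.npy'); p=cv2.imread('pics/top0.png'); m=arm.camera_model('top'); f=192/np.tan(np.radians(m['fov_y'])/2)
v,u=np.mgrid[:384,:512]; P=np.stack([(u-m['cx'])*d/f,(v-m['cy'])*d/f,d,np.ones_like(d)],-1)@np.array(m['cam_to_world']).T
g=p.max(2)
def rect(n,k,c,r):
    k=k&(np.hypot(P[...,0]-c[0],P[...,1]-c[1])<r)&(d>0)
    q=P[k][:,:3]; print(n,len(q),cv2.minAreaRect(q[:,:2].astype(np.float32)),np.median(q,0))
rect('cab',abs(P[...,2]-100)<8,(705,-268),140)
rect('tank',abs(P[...,2]-85)<8,(710,290),190)
rect('tray',(abs(P[...,2]-10)<8)&(g<70),(538,-25),100)
rect('drawer_front',(P[...,2]>45)&(P[...,0]<530),(500,-265),80)
rect('handle',(P[...,2]>45)&(P[...,0]<485),(470,-265),60)
rect('grip',(P[...,2]>45),(538,-25),40)
a=cv2.resize(p[95:225,220:390],None,fx=4.7,fy=4.5,interpolation=cv2.INTER_CUBIC); cv2.imwrite('pics/crop.png',a)
s=arm.state(); print(np.array(s['tcp_rot']).round(4).tolist(),s['eef_pos'])
print(arm.camera_model('wrist'))
E
```

```text
cab 3674 ((714.6627807617188, -266.9422912597656), (160.8400421142578, 186.1190643310547), 89.44081115722656) [ 712.5 -266.5  101.8]
tank 5913 ((714.7600708007812, 288.82843017578125), (201.84060668945312, 260.81060791015625), 88.23645782470703) [713.2 286.6  86.6]
tray 1281 ((537.8155517578125, -22.202999114990234), (83.23031616210938, 159.6073455810547), 86.87738037109375) [536.9 -22.1  11.2]
drawer_front 729 ((498.23651123046875, -264.9828186035156), (153.7845458984375, 63.094207763671875), 89.71273040771484) [ 509.7 -263.9   80.7]
handle 137 ((475.31817626953125, -263.787841796875), (88.9249496459961, 17.26902198791504), 89.7481689453125) [ 472.3 -266.8   67.6]
grip 44 ((538.0236206054688, -22.200714111328125), (8.677526473999023, 27.878259658813477), 89.55379486083984) [536.6 -22.2  61.4]
[[0.9702, 0.2424, 0.0], [0.2424, -0.9702, 0.0001], [0.0, -0.0001, -1.0]] [ 157.6 -630.6  256.3]
{'fov_y': 70.84049658606455, 'cx': 255.63889492853295, 'cy': 191.8223334516963, 'T_tool_cam': array([[   0. ,   -1. ,   -0.3,   69.4],
       [   1. ,    0. ,    0. ,   -0.3],
       [  -0. ,   -0.3,    1. , -117.2],
       [   0. ,    0. ,    0. ,    1. ]])}
```

View pics/crop.png

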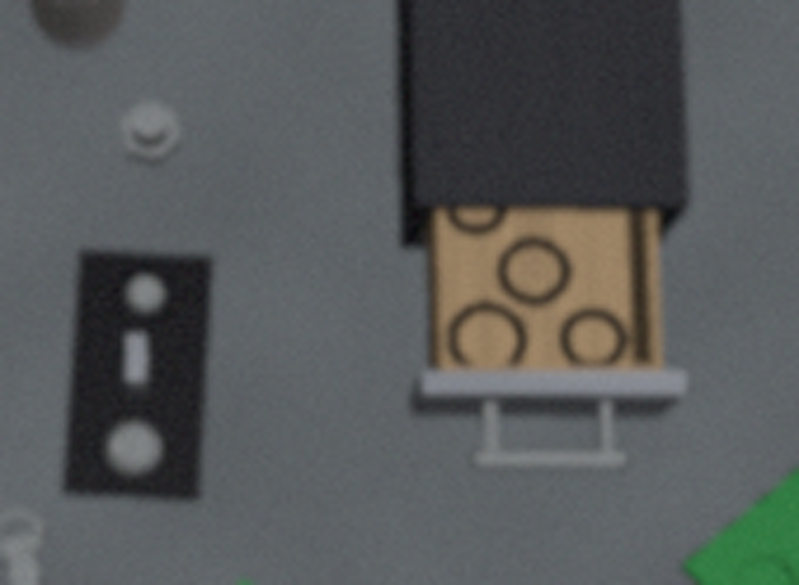

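The crop confirms the choice: a black plate with the ball at (146,293), the grip at (135,358) and the cone at (134,447), yaw about -3°. The handle bar centre is at (550,459), and the drawer is about 10 cm open. I'll approach with the fingers closed, in front of the handle.

```bash
python3 -m creep '[[0,0,0.245,35.3,-28.9,10,0],[0,0,0.245,35.3,-28.9,10,0],[0,0,0.245,35.3,-28.9,10,0],[0,0,0.245,35.3,-28.9,10,0],[0,0,0.245,35.3,-28.9,10,0],[0,0,0.245,35.3,-28.9,10,0],[0,0,0.245,35.3,-28.9,10,0],[0,0,0.245,35.3,-28.9,10,0],[0,0,0.245,35.3,-28.9,10,0]]'; python3 - <<'E'
from h import *
np.set_printoptions(precision=1,suppress=True)
M=T('wrist'); p,d=arm.snapshot('wrist'); cv2.imwrite('pics/w1.png',p[:,:,::-1])
s=arm.state(); print(s['eef_pos'],np.array(s['tcp_rot']))
for r in arm.tip_of('cab_drawer0_handle','wrist')[:2]: q=w('wrist',r['location'],M); print(r['p'],q,uv('wrist',q,M))
E
```

```text
time_s: 2.33
eef_pos: [431.8, -261.8, 156.0]
tcp_rot: [[1.0, 0.006, 0.0], [0.006, -1.0, 0.002], [0.0, -0.002, -1.0]]
contact_force: [-0.2, 0.3, 0.5]
width: 0.1
gripper_force: 0.0
[ 430.4 -264.2  156.3] [[ 1.  0. -0.]
 [ 0. -1. -0.]
 [-0.  0. -1.]]
0.65 [ 471.1 -264.2   61.8] [259. 155.]
```

View pics/w1.png

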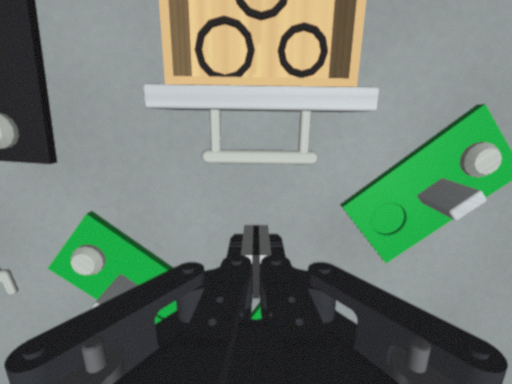

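The handle bar is at (259,157) and the closed fingers are centred in front of it at (257,235). I'll descend and push.

```bash
python3 -m creep '[[0,0,0,0,0,4.3,0],[0,0,0,0,0,8.6,0],[0,0,0,0,0,8.6,0],[0,0,0,2,0,8.6,0],[0,0,0,4,0,8.6,0],[0,0,0,6,0,8.6,0],[0,0,0,8,0,8.6,0],[0,0,0,9.5,0,8.6,0],[0,0,0,9.5,0,8.6,0]]'; python3 - <<'E'
from h import *
p,d=arm.snapshot('top')
for r in arm.tip_of('cab_drawer0_handle','top')[:1]+arm.tip_of('cab','top')[:1]: print(r['p'],w('top',r['location']))
E
```

```text
time_s: 3.55
eef_pos: [526.3, -266.1, 72.5]
tcp_rot: [[1.0, -0.001, 0.004], [-0.001, -1.0, -0.002], [0.004, 0.002, -1.0]]
contact_force: [0.4, -0.1, 0.6]
width: -0.1
gripper_force: 0.0
0.94 [ 547.47714925 -264.63934841   67.16397914]
0.8 [ 706.37445614 -266.92750914   -1.26664401]
```

```bash
python3 -m creep '[[0,0,0,1.3,0,0,0],[0,0,0,2,0,0,0],[0,0,0,2.5,0,0,0],[0,0,0,2.5,0,0,0]]';  python3 -m creep '[[0,0,0,0.3,0,0,0],[0,0,0,0.6,0,0,0],[0,0,0,0.6,0,0,0]]'; python3 -m creep '[[0,0,0,0.2,0,0,0],[0,0,0,0.4,0,0,0],[0,0,0,0.4,0,0,0]]'
```

```text
time_s: 4.2
eef_pos: [545.5, -265.3, 69.6]
tcp_rot: [[1.0, -0.002, -0.01], [-0.002, -1.0, 0.001], [-0.01, -0.001, -1.0]]
contact_force: [-6.2, -0.5, 2.9]
width: -0.3
gripper_force: 3.2
time_s: 4.58
eef_pos: [554.0, -265.2, 69.8]
tcp_rot: [[1.0, -0.001, -0.005], [-0.001, -1.0, 0.0], [-0.005, -0.0, -1.0]]
contact_force: [-5.5, -1.2, 1.1]
width: 0.4
gripper_force: 2.7
time_s: 4.95
eef_pos: [554.2, -265.1, 69.7]
tcp_rot: [[1.0, -0.002, -0.013], [-0.002, -1.0, 0.002], [-0.013, -0.002, -1.0]]
contact_force: [-10.8, 0.9, 6.5]
width: 0.0
gripper_force: 5.8
```

```bash
python3 -m creep '[[0,0,0,0.3,0,0,0],[0,0,0,0.7,0,0,0],[0,0,0,0.7,0,0,0]]'; python3 - <<'E'
from h import *
p,d=arm.snapshot('top'); cv2.imwrite('pics/d.png',cv2.resize(p[60:220,220:390],None,fx=4,fy=3.7,interpolation=cv2.INTER_CUBIC)[:,:,::-1])
for r in arm.tip_of('cab_drawer0_handle','top')[:1]: print(r['p'],w('top',r['location']))
E
```

```text
time_s: 5.32
eef_pos: [554.6, -265.2, 69.4]
tcp_rot: [[1.0, -0.004, -0.028], [-0.003, -1.0, 0.005], [-0.028, -0.005, -1.0]]
contact_force: [-23.2, 1.1, 15.4]
width: -0.1
gripper_force: 11.3
0.55 [ 568.49718012 -264.30410073   63.78375557]
```

View pics/d.png

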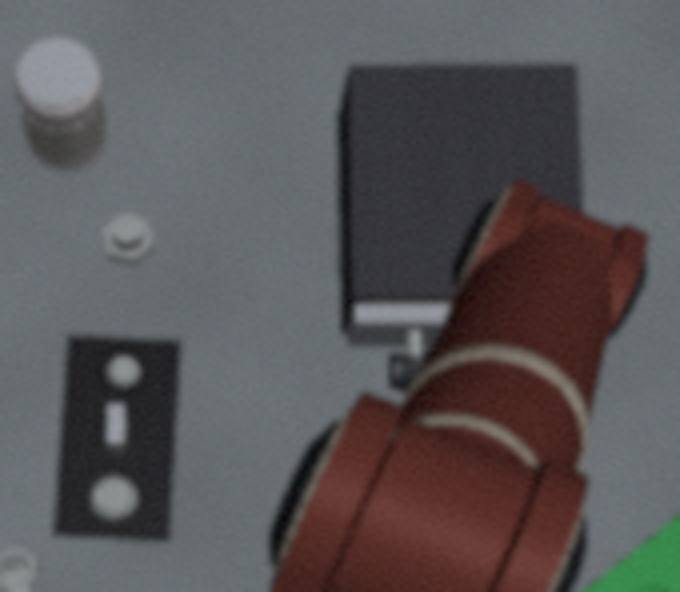

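The drawer front sits flush against the cabinet (400,313), and the push met a hard stop at 23 N, well above the catch's 4 N. It is home. I'll back off and hover over the black tray.

```bash
python3 -m creep '[[0,0,0,-4.5,0,0,0],[0,0,0,-5,0,-4,0],[0,0,0,-5,0,-10,0],[0,0,0.054,-2.9,-6,-13,8.5],[0,0,0.054,-2.9,-12,-13,8.5],[0,0,0.054,-2.9,-18,-13,8.5],[0,0,0.054,-2.9,-24.2,-13,8.5],[0,0,0.054,-2.9,-24.2,-13,8.5],[0,0,0.054,-2.9,-24.2,-13,8.5]]'; python3 - <<'E'
from h import *
np.set_printoptions(precision=3,suppress=True)
M=T('wrist'); p,d=arm.snapshot('wrist'); cv2.imwrite('pics/w2.png',p[:,:,::-1])
s=arm.state(); print(s['eef_pos'],np.array(s['tcp_rot']),s['contact_force'])
for t in ['tray_grip','tray_pocket','ball_center']:
  for r in arm.tip_of(t,'wrist')[:2]: q=w('wrist',r['location'],M); print(t,r['p'],q,uv('wrist',q,M))
p,d=arm.snapshot('top')
for r in arm.tip_of('cab_drawer0_handle','top')[:1]: print(r['p'],w('top',r['location']))
E
```

```text
time_s: 6.55
eef_pos: [539.1, -22.0, 200.8]
tcp_rot: [[0.999, -0.052, 0.002], [-0.052, -0.999, 0.0], [0.002, -0.0, -1.0]]
contact_force: [0.0, -1.2, -0.2]
width: 84.9
gripper_force: 0.0
[538.878 -23.508 200.659] [[ 0.998 -0.055  0.002]
 [-0.055 -0.998 -0.001]
 [ 0.002  0.001 -1.   ]] [ 0.147 -0.624 -0.65 ]
tray_grip 0.62 [537.52  -23.363  38.586] [257. 185.]
tray_pocket 0.92 [388.945 187.459   4.743] [106. 293.]
tray_pocket 0.8 [ 241.03  -271.656   10.08 ] [438. 369.]
ball_center 0.54 [588.733 -25.439  17.66 ] [257. 134.]
0.72 [ 568.995 -264.724   64.891]
```

View pics/w2.png

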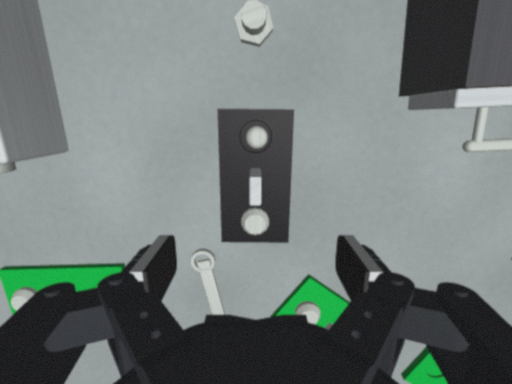

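The grip (255,188) lies centred between the open fingers and aligned with them. The ball is in its pocket at (257,136). The drawer stayed home. I'll descend and grip.

```bash
python3 -m creep '[[0,0,0,-0.1,0,5,8.5],[0,0,0,-0.1,0,10,8.5],[0,0,0,-0.1,0,13.5,8.5],[0,0,0,-0.1,0,15.3,8.5],[0,0,0,-0.1,0,15.3,5],[0,0,0,-0.1,0,15.3,3],[0,0,0,-0.1,0,15.3,0],[0,0,0,-0.1,0,15.3,0],[0,0,0,-0.1,0,15.3,0],[0,0,0,-0.1,0,15.3,0],[0,0,0,-0.1,0,15.3,0]]'
```

```text
time_s: 8.22
eef_pos: [537.7, -22.5, 48.3]
tcp_rot: [[0.999, -0.054, 0.002], [-0.054, -0.999, 0.0], [0.002, -0.0, -1.0]]
contact_force: [-0.1, 0.2, 5.8]
width: 11.3
gripper_force: 59.5
```

```bash
python3 -m creep '[[0,0,0,0,0,-0.2,0],[0,0,0,0,0,-0.7,0],[0,0,0,0,0,-1.4,0],[0,0,0,0,0,-2.2,0],[0,0,0,0,0,-3,0],[0,0,0,0,0,-3.7,0],[0,0,0,0,0,-4.2,0],[0,0,0,0,0,-4.5,0],[0,0,0,0,0,-4.5,0],[0,0,0,0,0,-4.5,0]]'; python3 - <<'E'
from h import *
np.set_printoptions(precision=3,suppress=True)
M=T('wrist'); p,d=arm.snapshot('wrist'); cv2.imwrite('pics/w3.png',p[:,:,::-1])
s=arm.state(); print(s['eef_pos'],s['contact_force'],s['moment'],s['width'])
for t in ['tray_grip','tray_pocket','ball_center']:
  for r in arm.tip_of(t,'wrist')[:1]: q=w('wrist',r['location'],M); print(t,r['p'],q,uv('wrist',q,M))
p,d=arm.snapshot('top'); m=arm.camera_model('top'); f=192/np.tan(np.radians(m['fov_y'])/2)
v,u=np.mgrid[:384,:512]; P=np.stack([(u-m['cx'])*d/f,(v-m['cy'])*d/f,d,np.ones_like(d)],-1)@np.array(m['cam_to_world']).T
k=(P[...,2]>98)&(np.hypot(P[...,0]-622,P[...,1]-289)<40); q=P[k][:,:2].astype(np.float32)
print('port',len(q),cv2.minEnclosingCircle(q),cv2.minAreaRect(q))
E
```

```text
time_s: 9.48
eef_pos: [536.8, -22.6, 92.1]
tcp_rot: [[0.999, -0.054, -0.001], [-0.054, -0.999, 0.0], [-0.001, -0.0, -1.0]]
contact_force: [-0.4, 0.2, -2.7]
width: 11.3
gripper_force: 58.6
[536.794 -22.577  92.093] [ 0.158  0.129 -2.961] [ 0.011 -0.021 -0.041] 11.082640548193648
tray_grip 0.76 [534.585 -21.412  81.479] [254. 256.]
ball_center 0.59 [584.306 -26.407  58.481] [258. 156.]
port 152 ((625.7099609375, 289.7560119628906), 24.969924926757812) ((625.8943481445312, 290.7640075683594), (46.730567932128906, 46.76163101196289), 3.3773598670959473)
```

View pics/w3.png

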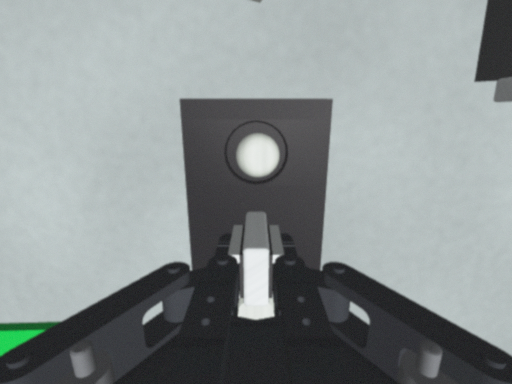

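The tray is lifted and gripped at 11 mm opening, with the ball in its pocket at (258,155). I'll lift on to height, then carry it across gently.

```bash
python3 -m creep '[[0,0,0,0,0,-0.4,0],[0,0,0,0,0,-1.3,0],[0,0,0,0,0,-2.7,0],[0,0,0,0,0,-4.3,0],[0,0,0,0,0,-6,0],[0,0,0,0,0,-7.7,0],[0,0,0,0,0,-9.4,0],[0,0,0,0,0,-11,0],[0,0,0,0,0,-12.3,0],[0,0,0,0,0,-13.1,0],[0,0,0,0,0,-13.5,0],[0,0,0,0,0,-13.5,0]]' &&  python3 -m creep '[[0,0,0,0,-0.3,0,0],[0,0,0,0.1,-1,0,0],[0,0,0,0.1,-2.2,0,0],[0,0,0,0.2,-3.7,0,0],[0,0,0,0.3,-5.4,0,0],[0,0,0,0.4,-7.2,0,0],[0,0,0,0.5,-9,0,0],[0,0,0,0.6,-10.8,0,0],[0,0,0,0.8,-12.5,0,0],[0,0,0,0.9,-14,0,0],[0,0,0,1,-15.2,0,0],[0,0,0,1,-15.8,0,0]]'; python3 - <<'E'
from h import *
np.set_printoptions(precision=4,suppress=True)
M=T('wrist'); p,d=arm.snapshot('wrist'); cv2.imwrite('pics/w4.png',p[:,:,::-1])
for r in arm.tip_of('ball_center','wrist')[:1]: q=w('wrist',r['location'],M); print(r['p'],q,uv('wrist',q,M))
for r in arm.tip_of('tank_port','wrist')[:1]: q=w('wrist',r['location'],M); print(r['p'],q,uv('wrist',q,M))
s=arm.state(); print(s['eef_pos'])
k=np.zeros((384,512),bool); k[108:200,200:310]=1; v,u=np.nonzero(k&(d>0)&(p.max(2)<90))
P=np.array([px('wrist',a,b,d[b,a],M) for a,b in zip(u,v)]); z0=np.median(P[:,2]); P=P[abs(P[:,2]-z0)<8]
print('deck z',z0,len(P),'slopes',np.linalg.lstsq(np.c_[P[:,:2]-P[:,:2].mean(0),np.ones(len(P))],P[:,2],rcond=None)[0])
E
```

```text
time_s: 11.22
eef_pos: [536.9, -22.6, 227.3]
tcp_rot: [[0.999, -0.054, -0.0], [-0.054, -0.999, 0.0], [-0.0, -0.0, -1.0]]
contact_force: [-0.6, 0.2, -2.6]
width: 10.9
gripper_force: 58.5
time_s: 12.72
eef_pos: [555.6, 135.5, 227.3]
tcp_rot: [[0.999, -0.053, -0.0], [-0.053, -0.999, 0.0], [-0.0, -0.0, -1.0]]
contact_force: [-0.0, -0.1, -4.0]
width: 11.3
gripper_force: 58.4
0.73 [606.5443 131.1233 197.0663] [259. 150.]
0.6 [621.013  290.863   99.1148] [ 77. 130.]
[555.5025 134.4506 227.3235]Traceback (most recent call last):
  File "<stdin>", line 8, in <module>
  File "h.py", line 12, in px
    m=arm.camera_model(cam); f=192/np.tan(np.radians(m['fov_y'])/2)
ValueError: time passes only in moves, steps and waits
```

```bash
python3 -m creep '[[0,0,0,0,-0.4,0,0],[0,0,0,0.1,-1.2,0,0],[0,0,0,0.1,-2.4,0,0],[0,0,0,0.2,-3.9,0,0],[0,0,0,0.3,-5.6,0,0],[0,0,0,0.4,-7.4,0,0],[0,0,0,0.5,-9.2,0,0],[0,0,0,0.6,-11,0,0],[0,0,0,0.7,-12.7,0,0],[0,0,0,0.8,-14.2,0,0],[0,0,0,0.85,-15.3,0,0],[0,0,0,0.85,-15.85,0,0]]' &&  python3 -m creep '[[0,0,0,0,0,0,0],[0,0,0,0,0,0,0],[0,0,0,0,0,0,0],[0,0,0,0,0,0,0]]'; python3 - <<'E'
from h import *
np.set_printoptions(precision=4,suppress=True)
M=T('wrist'); p,d=arm.snapshot('wrist'); cv2.imwrite('pics/w5.png',p[:,:,::-1])
for r in arm.tip_of('ball_center','wrist')[:1]: q=w('wrist',r['location'],M); print(r['p'],q,uv('wrist',q,M))
for r in arm.tip_of('tray_pocket','wrist')[:1]: print('pocket',r['p'],w('wrist',r['location'],M))
print(arm.state()['eef_pos'])
m=arm.camera_model('wrist'); f=192/np.tan(np.radians(m['fov_y'])/2)
v,u=np.mgrid[:384,:512]; P=(np.stack([(u-m['cx'])*d/f,(v-m['cy'])*d/f,d,np.ones_like(d)],-1)@M.T)[...,:3]
k=np.zeros((384,512),bool); k[108:205,200:310]=1; P=P[k&(d>0)]; P=P[abs(P[:,2]-189)<6]
print(len(P),'slopes,z',np.linalg.lstsq(np.c_[P[:,:2]-P[:,:2].mean(0),np.ones(len(P))],P[:,2],rcond=None)[0])
p,d=arm.snapshot('scene'); cv2.imwrite('pics/s5.png',np.vstack([cv2.resize(p[60:300,100:480],(800,505))])[:,:,::-1])
for t in ['tray_pocket','tank_port']:
  for r in arm.tip_of(t,'scene')[:4]: print(t,r['p'],w('scene',r['location']))
E
```

```text
time_s: 14.38
eef_pos: [572.6, 293.2, 227.3]
tcp_rot: [[0.999, -0.054, -0.0], [-0.054, -0.999, 0.0], [-0.0, -0.0, -1.0]]
contact_force: [-1.0, 0.4, -3.0]
width: 11.4
gripper_force: 58.4
time_s: 14.88
eef_pos: [572.7, 292.0, 227.5]
tcp_rot: [[0.998, -0.055, 0.0], [-0.055, -0.998, -0.0], [0.0, 0.0, -1.0]]
contact_force: [-0.7, -0.3, -3.1]
width: 11.1
gripper_force: 58.4
[572.636  292.294  227.3955]
9101 slopes,z [ -0.0086   0.003  187.8785]
tray_pocket 0.9 [ 398.0436 -404.5311    1.5667]
tray_pocket 0.87 [ 238.285  -273.8631    4.4885]
tray_pocket 0.86 [ 291.3685 -161.2997    6.08  ]
tray_pocket 0.63 [388.1274 183.9988   2.0146]
tank_port 0.98 [625.5482 289.6459 100.4901]
```

View pics/w5.png

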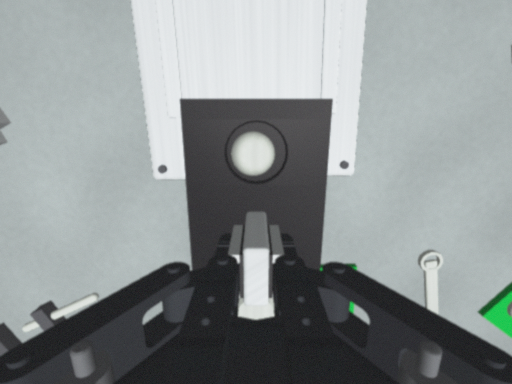

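View pics/s5.png

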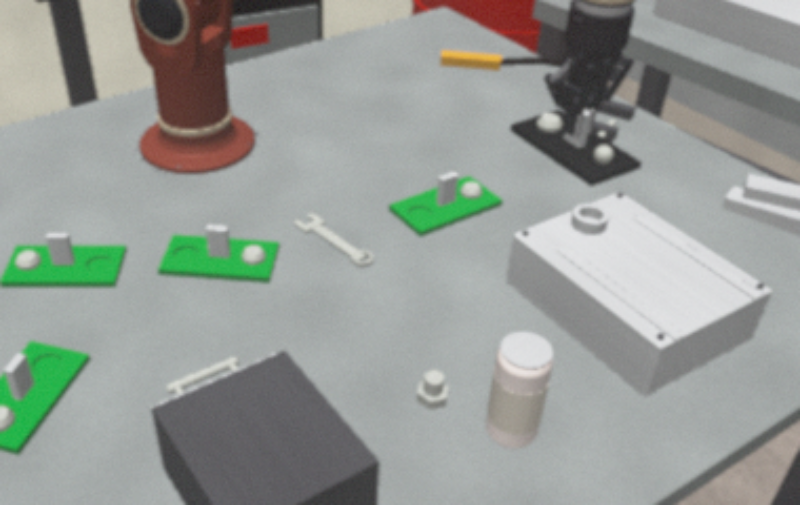

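The ball is in its pocket at (253,153) in the wrist view, and the tray is level to within 0.5°. The pocket is at about (622.7, 289.5, 184) mm and the port at about (623.5, 290, 105) mm. The drawer is shut, and the spray can, fitting and spanner look unmoved. I'm handing the job in.

```bash
python3 -c "
from station import arm
print(arm.sign_off())"
```

```text
the job is handed in; nothing more can be done
None
```

I pushed the drawer home to a hard stop, then handed the job in still holding the tray level and still, with the ball in its pocket about 80 mm above the tank port, at about 15 s of the 58 s limit; no verdict came back.

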